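# Scoop the bushes into the parts bin

## Robot

A 6-joint arm with a two-finger parallel gripper is mounted at the origin on a cart in front of the work surface, level with it; the furniture and walls round the work are solid. World frame = base frame: x ahead of the robot, y to its left, z up, the work surface at z = 0. Lengths are in m, angles in degrees, forces in N, time in s.
With the tool pointing down it reaches from about 0.25 to 0.725 m from the base axis. Payload 9.7 kg.
Tool frame: the origin (TCP) lies between the finger pads; the fingertips stand 22 mm ahead of it and the grasp point (between the pads) lies 3 mm ahead of it; z points along the fingers, y is the line along which they close (so a half turn about z gives the same grasp; the last joint's range is limited). The gripper opens to 85 mm and grips with 20 to 120 N. Pads are 22 mm wide; open, the fingers measure 114 mm over their backs; the gripper's body (76 mm by 85 mm) begins 54 mm behind the grasp point. The pads swing forward as they close: fully open they stand 13 mm farther back than shut.
Start: joints at [76.261, 4.979, 10.078, 95.1, 0, 90], TCP at [0.131, 0.534, 0.253] pointing down, gripper open.
Joint ranges: [-179.16, 179.16], [-48.56, 103.87], [-65.8, 70.77], [-126.05, 130.52], [-82.76, 87.17], [-180, 180]. Speed limits (degrees/s): [127.2, 127.2, 147.25, 180, 180, 180].

## Interface

Orientations are given as [roll, pitch, yaw] about the fixed x, y, z axes, in that order (R = Rz(yaw) Ry(pitch) Rx(roll)).
In Python, from workcell import bot, viewer, finder gives the robot as it stands.
- The arm moves only by the tool move_arm, never from a script. Its arguments are lists of equal length, an entry for each row: "offset": the shift along the tool's x, y, z in cm, a list of three; "twist": the turn, a rotation vector about the tool's x, y, z in rad, a list of three; "grip": the opening, from 0 (shut) to 1 (fully open). In form: {"offset": [[x, y, z], ...], "twist": [[ax, ay, az], ...], "grip": [grip, ...]}. A call has 1 to 5 rows; each row shifts and turns the commanded pose from where the row before left it, along the tool's axes as they then stand; what a row does not reach is not made up. A row lasts 1/10 s, in which the tool goes at most 50 mm and 8.59 degrees, less where a joint would pass 70% of its speed; a pose out of reach is approached as far as the arm can. A call is refused whole if a number of a shift passes 5 or a number of a turn 0.15, either way. A call with a gripper value outside its range is refused whole. The fingers move at their own pace and stop on an object; "force" is the grip in N (left out, the last holds). Time passes only in rows, so rows that do not move let the fingers close. It gives the time, the measured TCP pose, the force, the opening and the grip force at its end, in the units of the state.
- bot.get_obs(): the state, without advancing time (a new reading comes with each control period).
- viewer.camera(name): name is "side" or "top" or "wrist"; returns a dict with "color" (480x640x3 uint8, red, green, blue), "depth" (480x640 float32, m along the optical axis (not along the pixel's ray), 0 where there is no reading), "vfov" (degrees; the focal length in pixels is half the picture's height over the tangent of half this angle, whatever the lens; pixels are square), "cx", "cy" (the principal point, pixels), "position" and "attitude" of the camera in the world; the wrist camera has in their place "tool_from_camera" (4x4, takes a point from camera to tool coordinates, whose origin is the TCP and whose axes are the flange's). Camera axes: x right, y down, z forward; pixel columns grow to the right and rows downward; lengths in m; the calibration is good to about 2 mm. A picture is of the moment at which its call begins: read the wrist's pose just before it.
- bot.job_done(): hands the job in; it is judged then, once.
Trained networks look in a picture, given as the dict that the camera call returned (one of the last four; its "shot" number tells which), for a name from the list of things; names that differ only in an ending like _2 or _b are one class to them, and where a whole thing is asked for, a point or a joint stands for the part that bears it (a point fixed in the world has none). Each returns a list of dicts, best first, with "p" (0 to 1); they miss things now and then, are a little off and sometimes report something else, mostly with a low value. They report only what shows in the picture. A call takes as long as a camera call.
- finder.boxes_of(picture, thing): "position" ([column, row] in pixels, amid what is visible of it).
- finder.pinpoint(picture, thing): "position" ([column, row] in pixels: a listed point, or the origin of a listed thing).
The state is a dict: "time": time; "q": joint angles; "qd": joint speeds; "joint_efforts": joint torques, N m; "ee_pos": TCP position; "tcp_rot": TCP orientation; "wrist_force": force on the tool from outside, world axes, zero at the start; "torque": the same for the moment, N m; "opening": finger opening in m; "grasp_force": force on a finger pad.
Only numpy, scipy, OpenCV 4.12 (cv2) and the standard library are available. Lean on these libraries where they do the work, as an engineer would, in place of code of your own. Each camera call takes 0.05 s, during which the arm holds its last target. There are 200 camera calls.

## Task

Two brass bushes stand on the bench in front of the grey parts bin. Take the hand scoop by its grip, scoop both bushes up off the bench with it (do not touch them with the fingers), and tip them into the bin. Then set the scoop back down flat on the bench, clear of the bin, and let go of it.

Things in the scene. Friction and masses are not known exactly. Their poses are not given: they have to be found in the camera images.
- scoop: Aluminium scoop, 0.15 kg; origin under it, z up. Smooth pan: x +/-50, sharp lip at y -50, back wall y +30; floor 3 high at y -38, 2 at back; side walls (2 thick) from y -26 back, 8 to 28 high; lip ahead of them is bare. Black grip: flat sides, 20 wide in x, y 0 to 44, z 48 to 82; take firmly (40 N) across x. A bush slides on the pan past 14-20 deg of tip, runs off at 40 deg (all mm).
- bin: Fixed grey open bin; origin on the bench under its centre, z up. Front (card holder, faces the bushes) is at y +60 mm. Outside 160 (x) by 120 mm (y), rim 56 mm, inner floor 10 mm high, walls 4 mm. Feet keep its body 6 mm off the bench; front feet at x +/-64 mm, over 35 mm behind the front, so the scoop's lip can slide up to 20 mm under the front wall while the wall holds the bushes back.
- bush_a: Brass flanged bush, 26 mm across, 17 mm high, 45 g, standing on its flange; origin at the centre of its underside. Stands in front of the bin, 17 to 30 mm to the bin's -x side of its centre line and 78 to 118 mm from the bin's centre along its +y.
- bush_b: A second, equal bush, standing likewise 17 to 30 mm to the +x side of the bin's centre line; both fit side by side between the scoop's walls (96 mm apart). Beware of the black desk lamp's foot beyond the bushes, 50 mm high, fixed at world x 0.58 to 0.64 m, y 0.00 to 0.06 m.

How it is judged (in metres and radians):
On the way:
1. both bushes lie in the scoop and the scoop is lifted clear of the bench (height (world z) of scoop above 0.03 m and x of bush_a in the frame of scoop between -0.05 and 0.05 m and y of bush_a in the frame of scoop between -0.05 and 0.035 m and z of bush_a in the frame of scoop between -0.005 and 0.035 m and x of bush_b in the frame of scoop between -0.05 and 0.05 m and y of bush_b in the frame of scoop between -0.05 and 0.035 m and z of bush_b in the frame of scoop between -0.005 and 0.035 m), for 0.2 s.
At the end, for the whole second after the job is handed in: Both bushes lie at rest inside the bin, below its rim; the scoop lies at rest flat on the bench (within about 8 degrees, underside within 8 mm of the bench), its centre more than 110 mm from the bin's centre (x of bush_a in the frame of bin between -0.08 and 0.08 m and y of bush_a in the frame of bin between -0.06 and 0.06 m and height (world z) of bush_a between 0.007 and 0.05 m and linear speed of each of bush_a, bush_b, scoop below 0.03 m/s and x of bush_b in the frame of bin between -0.08 and 0.08 m and y of bush_b in the frame of bin between -0.06 and 0.06 m and height (world z) of bush_b between 0.007 and 0.05 m and height (world z) of scoop between -0.008 and 0.008 m and angle between scoop's own z axis and vertical below 0.15 rad and horizontal distance between scoop and bin above 0.11 m); the robot touches nothing.
It fails at once if a finger touches a bush (contact force between the fingers and bush_a above 0.5 N or contact force between the fingers and bush_b above 0.5 N).
It also fails if it takes over 54 s, if anything falls off the work surface, if the arm or the gripper's body presses on something with over 40 N, if the wrist force passes 120 N, or if a joint passes its speed limit or range.

## Working session

There is one attempt and no reset: what is moved stays moved. The work goes in short steps, Python scripts to look and compute and a tool call to move; the robot and the scene stay as the last step left them, time stands still between calls to the robot, and variables do not carry over. Pictures are saved under pics/ and viewed, at most 10 in all, crops included, and the job is handed in when it is done.

Besides the shell and the picture viewer there is one more tool, called after "Call:" by a JSON object that holds its "name" and its "arguments". move_arm: Moves the arm, as the interface text tells. Its arguments: {"type":"object","properties":{"offset":{"type":"array","items":{"type":"array","items":{"type":"number"}}},"twist":{"type":"array","items":{"type":"array","items":{"type":"number"}}},"grip":{"type":"array","items":{"type":"number"}},"force":{"type":"number"}},"required":["offset","twist","grip"]}

```bash
mkdir -p pics; cat > h.py <<'E'
import numpy as np, cv2
from scipy.spatial.transform import Rotation as R
from workcell import bot, viewer, finder
np.set_printoptions(precision=4,suppress=True)
def cam(name):
    o=bot.get_obs(); p=viewer.camera(name)
    if 'tool_from_camera' in p:
        T=np.eye(4);T[:3,:3]=R.from_euler('xyz',o['tcp_rot'],degrees=True).as_matrix();T[:3,3]=o['ee_pos']
        p['T']=T@np.array(p['tool_from_camera'])
    else:
        T=np.eye(4);a=np.array(p['attitude']);T[:3,:3]=a if a.shape==(3,3) else R.from_euler('xyz',a,degrees=True).as_matrix();T[:3,3]=p['position'];p['T']=T
    p['f']=240/np.tan(np.radians(p['vfov'])/2)
    return p
def cloud(p):
    v,u=np.mgrid[0:480,0:640];d=p['depth']
    P=np.stack([(u-p['cx'])/p['f']*d,(v-p['cy'])/p['f']*d,d],-1)
    return P@p['T'][:3,:3].T+p['T'][:3,3]
def onplane(p,uv,z):
    r=p['T'][:3,:3]@np.array([(uv[0]-p['cx'])/p['f'],(uv[1]-p['cy'])/p['f'],1]);c=p['T'][:3,3]
    return c+r*(z-c[2])/r[2]
def save(p,n): cv2.imwrite('pics/'+n+'.png',p['color'][...,::-1])
E
python3 - <<'E'
from h import *
print(bot.get_obs())
for n in ['top','side']:
    p=cam(n);save(p,n+'1');np.savez('/tmp/'+n+'.npz',c=p['color'],d=p['depth'],T=p['T'],f=p['f'],cx=p['cx'],cy=p['cy'])
    C=cloud(p);print(n,p['position'],p['attitude'],p['f'],(p['depth']>0).mean())
    for t in ['scoop','bin','bush_a']:
        for k in ('boxes_of','pinpoint'):
            for r in getattr(finder,k)(p,t)[:3]:
                u,v=r['position'];print(t,k,round(r['p'],2),np.round(r['position']),C[int(v),int(u)],onplane(p,(u,v),0))
E
```

```text
{'time': 0.0, 'q': array([76.2609,  5.0106, 10.0334, 95.1032,  0.0011, 90.0016]), 'qd': array([-0.0266, -0.006 ,  0.0768, -0.0034,  0.0319, -0.061 ]), 'joint_efforts': array([  0.0006, -52.039 ,  46.4797,   0.0165,   0.0002,   0.    ]), 'ee_pos': array([0.1306, 0.534 , 0.2526]), 'tcp_rot': array([-179.9196,   -0.0011,  166.2593]), 'wrist_force': array([-0.6569, -0.427 , -0.3697]), 'torque': array([ 0.0194, -0.0273, -0.051 ]), 'grasp_force': 0.0, 'opening': 0.08537781270683042}
top [0.3407 0.0917 0.8879] [-171.1351   -0.7837  -88.8899] 433.0760541012668 0.9959407552083334
scoop boxes_of 0.66 [235. 244.] [0.4581 0.246  0.0013] [0.4566 0.2457 0.    ]
scoop pinpoint 0.87 [233. 248.] [0.4496 0.2515 0.0023] [0.448 0.25  0.   ]
bin boxes_of 0.8 [437. 237.] [ 0.4778 -0.1688  0.0126] [ 0.4796 -0.1732  0.    ]
bin pinpoint 0.85 [433. 240.] [ 0.4719 -0.1594  0.0091] [ 0.4727 -0.1638  0.    ]
bush_a boxes_of 0.64 [373. 243.] [ 0.464  -0.0365  0.0173] [ 0.465  -0.0395  0.    ]
bush_a boxes_of 0.59 [382. 264.] [ 0.4198 -0.0551  0.0149] [ 0.4211 -0.0586  0.    ]
bush_a pinpoint 0.51 [382. 263.] [ 0
[... 189 characters left out ...]
0.3732] 480.53492686165913 0.996064453125
scoop boxes_of 0.59 [252. 204.] [0.4575 0.2667 0.0042] [0.4593 0.2707 0.    ]
scoop pinpoint 0.84 [254. 211.] [0.4499 0.2458 0.0032] [0.4519 0.2485 0.    ]
bin boxes_of 0.73 [382. 336.] [ 0.4847 -0.1408  0.011 ] [ 0.4901 -0.1349  0.    ]
bin pinpoint 0.86 [381. 350.] [ 0.4686 -0.1603  0.0109] [ 0.4738 -0.1546  0.    ]
bush_a boxes_of 0.79 [317. 322.] [ 0.4144 -0.0674  0.0108] [ 0.4186 -0.0602  0.    ]
bush_a boxes_of 0.5 [338. 298.] [ 0.4679 -0.044   0.0123] [ 0.4736 -0.0361  0.    ]
bush_a pinpoint 0.74 [320. 322.] [ 0.4159 -0.0712  0.0163] [ 0.4227 -0.0615  0.    ]
bush_a pinpoint 0.65 [339. 300.] [ 0.4681 -0.0438  0.0071] [ 0.4724 -0.0397  0.    ]
```

View pics/top1.png

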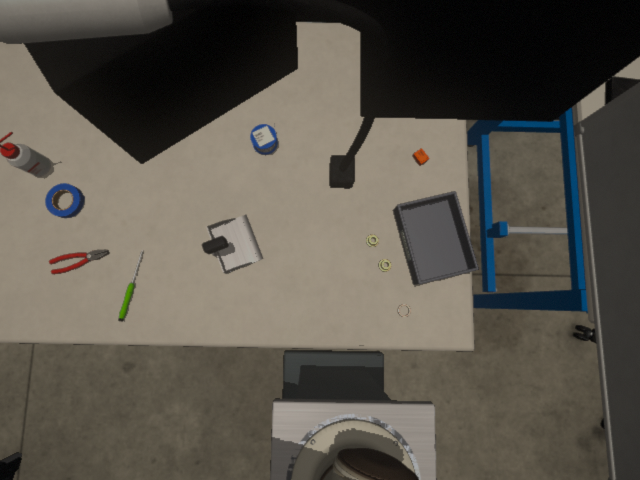

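View pics/side1.png

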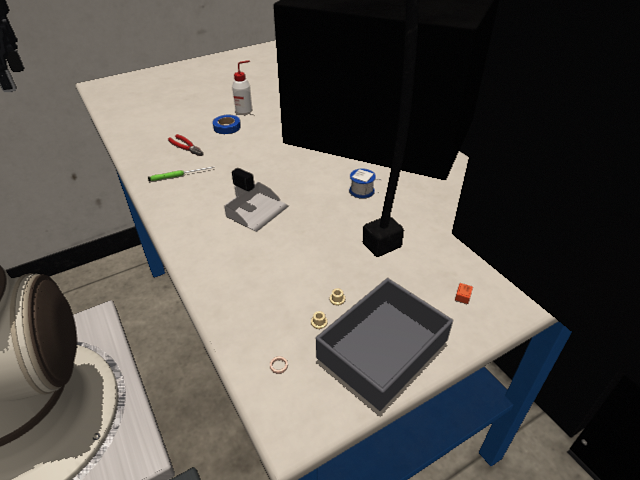

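```bash
python3 - <<'E'
from h import *
for n in ['top','side']:
    z=np.load(f'/tmp/{n}.npz');p=dict(color=z['c'],depth=z['d'],T=z['T'],f=z['f'],cx=z['cx'],cy=z['cy']);C=cloud(p).reshape(-1,3)
    col=p['color'].reshape(-1,3).astype(int)
    def rep(t,m):
        q=C[m]; 
        if len(q)<5: print(n,t,len(q));return
        r=cv2.minAreaRect((q[:,:2]*1000).astype(np.float32));print(n,t,len(q),'mean',q.mean(0),'rect',r)
    near=lambda x0,x1,y0,y1:(C[:,0]>x0)&(C[:,0]<x1)&(C[:,1]>y0)&(C[:,1]<y1)
    dark=col.max(1)<70
    rep('grip',near(.36,.55,.17,.36)&(C[:,2]>.06)&(C[:,2]<.1))
    rep('griptop',near(.36,.55,.17,.36)&(C[:,2]>.076)&(C[:,2]<.09))
    rep('walls',near(.36,.55,.17,.36)&(C[:,2]>.007)&(C[:,2]<.032))
    rep('binrim',near(.35,.62,-.3,-.07)&(C[:,2]>.05)&(C[:,2]<.062))
    rep('bushA',near(.39,.445,-.09,-.03)&(C[:,2]>.013)&(C[:,2]<.022))
    rep('bushB',near(.445,.49,-.07,-.01)&(C[:,2]>.013)&(C[:,2]<.022))
E
```

```text
top grip 292 mean [0.4444 0.2713 0.0789] rect ((445.9071960449219, 272.7456359863281), (20.757848739624023, 43.56256866455078), 22.768108367919922)
top griptop 244 mean [0.4451 0.2724 0.0811] rect ((445.5429382324219, 272.6170349121094), (19.931318283081055, 43.52474594116211), 22.650897979736328)
top walls 228 mean [0.4506 0.2686 0.0196] rect ((456.50732421875, 248.11553955078125), (100.99751281738281, 75.97132873535156), 22.748394012451172)
top binrim 861 mean [ 0.4714 -0.1574  0.0548] rect ((472.84423828125, -156.8062744140625), (162.17530822753906, 122.84066772460938), 14.650565147399902)
top bushA 51 mean [ 0.4195 -0.062   0.0166] rect ((419.7784118652344, -61.72526550292969), (16.280569076538086, 18.667503356933594), 0.43912944197654724)
top bushB 48 mean [ 0.4695 -0.0363  0.0167] rect ((469.58074951171875, -36.36873245239258), (17.704973220825195, 17.421958923339844), 71.95431518554688)
side grip 305 mean [0.4453 0.2663 0.0754] rect ((446.4643859863281, 271.491455078125), (21.583324432373047, 44.346012115478516), 22.35141944885254)
side griptop 166 mean [0.4463 0.2688 0.0813] rect ((446.83636474609375, 271.8031005859375), (21.234004974365234, 44.06768798828125), 21.491901397705078)
side walls 576 mean [0.4475 0.2693 0.0179] rect ((453.7380676269531, 257.5476989746094), (103.6644287109375, 62.21652603149414), 23.70885467529297)
side binrim 1563 mean [ 0.468  -0.1634  0.0549] rect ((473.7409973144531, -157.43020629882812), (162.91110229492188, 122.01990509033203), 14.533561706542969)
side bushA 95 mean [ 0.4204 -0.0632  0.0167] rect ((420.74017333984375, -62.99604034423828), (18.69637680053711, 18.70461654663086), 49.21564483642578)
side bushB 86 mean [ 0.4707 -0.0376  0.0166] rect ((470.9117126464844, -36.8642578125), (18.640663146972656, 18.9997615814209), 9.959973335266113)
```

The top picture shows the scoop at (235,244) with its lip toward the bin, the bushes at (373,241) and (385,265), the bin at (437,237) and the lamp foot at (342,171). The measured sizes and the bushes' bin-frame positions (-27,105) and (27,117) mm agree with the task text.

```bash
cat >> h.py <<'E'
def plan(pos,rot,n,start=None):
    """rows from measured pose (or given) to pos, rot (Rotation); prints rows"""
    o=bot.get_obs()
    x,Q=(np.array(o['ee_pos']),R.from_euler('xyz',o['tcp_rot'],degrees=True)) if start is None else start
    for i in range(n):
        k=n-i; off=np.round(Q.inv().apply((np.array(pos)-x)/k)*100,2)
        tw=np.round((Q.inv()*rot).as_rotvec()/k,3)
        x=x+Q.apply(off/100); Q=Q*R.from_rotvec(tw); print(off.tolist(),tw.tolist())
    print('end',x,Q.as_euler('xyz',degrees=True)); return x,Q
def down(yaw): return R.from_euler('xyz',[180,0,yaw],degrees=True)
E
python3 - <<'E'
from h import *
plan([.4457,.2725,.15],down(112.7),10)
E
```

```text
[-3.68, -1.79, 1.03] [0.0, 0.0, 0.093]
[-3.83, -1.44, 1.03] [0.0, 0.0, 0.094]
[-3.95, -1.08, 1.03] [0.0, 0.0, 0.093]
[-4.04, -0.71, 1.03] [0.0, -0.0, 0.094]
[-4.08, -0.33, 1.04] [0.0, -0.0, 0.093]
[-4.1, 0.06, 1.03] [0.0, -0.0, 0.094]
[-4.07, 0.44, 1.04] [0.0, -0.0, 0.093]
[-4.01, 0.82, 1.03] [0.0, -0.0, 0.094]
[-3.92, 1.19, 1.04] [0.0, -0.0, 0.093]
[-3.8, 1.55, 1.03] [0.0, -0.0, 0.094]
end [0.4457 0.2725 0.15  ] [179.9982  -0.0006 112.6848]
```

Call:
{"name": "move_arm", "arguments": {"offset": [[-3.7, -1.8, 1], [-3.8, -1.4, 1], [-3.95, -1.1, 1], [-4, -0.7, 1], [-4.1, -0.3, 1]], "twist": [[0, 0, 0.093], [0, 0, 0.093], [0, 0, 0.093], [0, 0, 0.093], [0, 0, 0.093]], "grip": [1, 1, 1, 1, 1]}}

```text
time: 1.2
ee_pos: [0.2891, 0.4029, 0.2031]
tcp_rot: [180.0, -0.0, 139.4]
wrist_force: [1.1, 0.7, 0.6]
opening: 0.0852
grasp_force: 0.0
```

Call:
{"name": "move_arm", "arguments": {"offset": [[-4.1, 0.05, 1], [-4.05, 0.45, 1], [-4, 0.8, 1], [-3.9, 1.2, 1], [-3.8, 1.55, 1]], "twist": [[0, 0, 0.093], [0, 0, 0.093], [0, 0, 0.094], [0, 0, 0.094], [0, 0, 0.094]], "grip": [1, 1, 1, 1, 1]}}

```text
time: 1.7
ee_pos: [0.4469, 0.2727, 0.1531]
tcp_rot: [180.0, -0.0, 112.6]
wrist_force: [1.2, 0.2, -0.1]
opening: 0.0852
grasp_force: 0.0
```

```bash
python3 - <<'E'
from h import *
p=cam('wrist');save(p,'w1')
o=bot.get_obs();print(o['time'],o['ee_pos'],o['tcp_rot'],o['q'])
C=cloud(p).reshape(-1,3)
m=(C[:,2]>.076)&(C[:,2]<.09)&(abs(C[:,0]-.446)<.08)&(abs(C[:,1]-.272)<.08)
print(m.sum(),cv2.minAreaRect((C[m,:2]*1000).astype(np.float32)),C[m,2].mean())
plan([.4457,.2725,.068],down(112.7),5)
E
```

```text
1.75 [0.4499 0.2693 0.1511] [-179.9671    0.1286  112.092 ] [30.9676  0.7032 -5.67   83.6792 -0.122  98.8756]
3332 ((448.0349426269531, 273.9014587402344), (20.222963333129883, 43.45368957519531), 23.342287063598633) 0.08061593887876088
[0.09, -0.05, 1.66] [-0.0, 0.0, -0.002]
[0.1, -0.05, 1.66] [-0.0, 0.001, -0.002]
[0.09, -0.06, 1.66] [-0.0, 0.0, -0.002]
[0.09, -0.05, 1.66] [-0.0, 0.001, -0.002]
[0.09, -0.06, 1.67] [-0.001, 0.0, -0.003]
end [0.4457 0.2724 0.068 ] [179.9763   0.0137 112.7222]
```

View pics/w1.png

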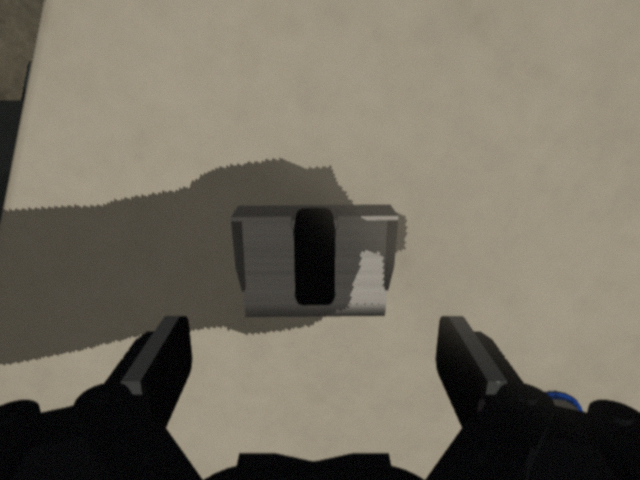

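The wrist picture shows the black grip at (314,257), centred between the fingers (x about 313). I go down now.

Call:
{"name": "move_arm", "arguments": {"offset": [[0, 0, 2.5], [0, 0, 2.5], [0, 0, 2], [0, 0, 1], [0, 0, 0.4]], "twist": [[0, 0, 0], [0, 0, 0], [0, 0, 0], [0, 0, 0], [0, 0, 0]], "grip": [1, 1, 1, 1, 1]}}

```text
time: 2.25
ee_pos: [0.4454, 0.2738, 0.0685]
tcp_rot: [-179.9, 0.0, 112.8]
wrist_force: [0.2, -0.5, -0.2]
opening: 0.0851
grasp_force: 0.0
```

Call:
{"name": "move_arm", "arguments": {"offset": [[0, 0, 0], [0, 0, 0]], "twist": [[0, 0, 0], [0, 0, 0]], "grip": [1, 1]}}

```text
time: 2.45
ee_pos: [0.4462, 0.2743, 0.0703]
tcp_rot: [179.9, -0.0, 112.8]
wrist_force: [0.0, -0.1, -0.2]
opening: 0.0854
grasp_force: 0.0
```

Call:
{"name": "move_arm", "arguments": {"offset": [[0, 0, 0.1], [0, 0, 0], [0, 0, 0], [0, 0, 0], [0, 0, 0]], "twist": [[0, 0, 0], [0, 0, 0], [0, 0, 0], [0, 0, 0], [0, 0, 0]], "grip": [0, 0, 0, 0, 0], "force": 50}}

```text
time: 2.95
ee_pos: [0.4459, 0.274, 0.0687]
tcp_rot: [180.0, -0.0, 112.8]
wrist_force: [-0.8, -1.2, 1.3]
opening: 0.0192
grasp_force: 48.8
```

Call:
{"name": "move_arm", "arguments": {"offset": [[0, 0, 0], [0, 0, 0], [0, 0, 0], [0, 0, 0], [0, 0, 0]], "twist": [[0, 0, 0], [0, 0, 0], [0, 0, 0], [0, 0, 0], [0, 0, 0]], "grip": [0, 0, 0, 0, 0]}}

```text
time: 3.45
ee_pos: [0.4459, 0.274, 0.0687]
tcp_rot: [180.0, -0.0, 112.8]
wrist_force: [-0.3, -1.1, 5.2]
opening: 0.0196
grasp_force: 49.0
```

```bash
python3 - <<'E'
from h import *
o=bot.get_obs();print(o['time'],o['ee_pos'],o['tcp_rot'],o['opening'],o['grasp_force'],o['wrist_force'])
p=cam('top');C=cloud(p).reshape(-1,3)
p=cam('side');C2=cloud(p).reshape(-1,3);save(p,'side2')
for C in (C,C2):
  m=(abs(C[:,0]-.456)<.09)&(abs(C[:,1]-.25)<.09)&(C[:,2]>.007)&(C[:,2]<.032);print(m.sum(),cv2.minAreaRect((C[m,:2]*1000).astype(np.float32)))
E
```

```text
3.45 [0.4459 0.274  0.0687] [179.968   -0.0026 112.8007] 0.0196295972777605 49.02541056275368 [-0.2992 -1.1389  5.1563]
84 ((456.048828125, 244.21974182128906), (105.305419921875, 46.300453186035156), 15.031253814697266)
578 ((453.562744140625, 256.9625549316406), (103.62265014648438, 63.06875991821289), 24.259984970092773)
```

```bash
python3 - <<'E'
from h import *
s=plan([.4459,.274,.1],down(112.8),1)
s=plan([.4171,.0588,.10],down(104.6),8,s)
plan([.4171,.0588,.0687],down(104.6),2,s)
E
```

```text
[-0.0, -0.0, -3.14] [0.0, 0.0, 0.0]
end [0.4459 0.274  0.1   ] [179.9724   0.0012 112.8059]
[-2.34, -1.37, -0.0] [0.0, -0.0, 0.018]
[-2.36, -1.33, -0.0] [0.0, -0.0, 0.018]
[-2.39, -1.29, -0.0] [0.0, -0.0, 0.018]
[-2.41, -1.25, -0.0] [0.0, -0.0, 0.018]
[-2.43, -1.2, -0.0] [0.0, -0.0, 0.018]
[-2.46, -1.16, -0.0] [0.0, -0.0, 0.018]
[-2.48, -1.12, -0.0] [0.0, -0.0, 0.018]
[-2.49, -1.07, -0.0] [0.0, -0.0, 0.017]
end [0.4171 0.0588 0.1   ] [179.9726  -0.0027 104.6126]
[-0.0, 0.0, 1.56] [0.0, -0.0, 0.0]
[-0.0, 0.0, 1.57] [0.0, -0.0, 0.0]
end [0.4171 0.0588 0.0687] [179.9726  -0.0027 104.6126]
```

View pics/side2.png

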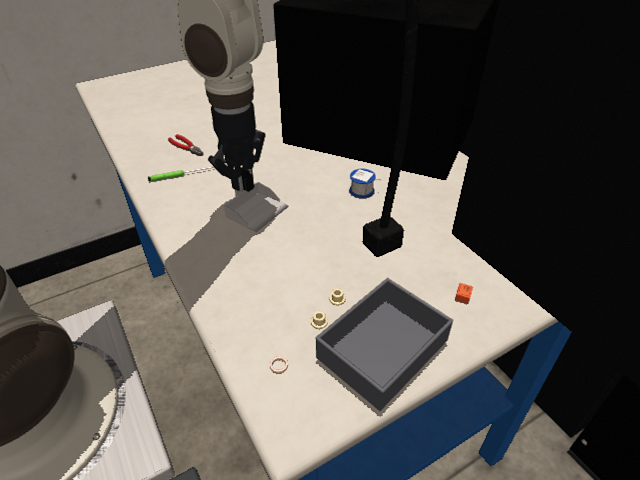

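The side picture shows the fingers closed on the grip at (243,180) and the bushes untouched at (338,297) and (319,320). I carry the scoop over.

Call:
{"name": "move_arm", "arguments": {"offset": [[0, 0, -1.5], [0, 0, -1.6], [-2.3, -1.4, 0], [-2.4, -1.3, 0], [-2.4, -1.3, 0]], "twist": [[0, 0, 0], [0, 0, 0], [0, 0, 0.018], [0, 0, 0.018], [0, 0, 0.018]], "grip": [0, 0, 0, 0, 0]}}

```text
time: 4.05
ee_pos: [0.4347, 0.1925, 0.0999]
tcp_rot: [180.0, -0.0, 109.7]
wrist_force: [1.0, 0.2, -1.2]
opening: 0.0198
grasp_force: 49.2
```

Call:
{"name": "move_arm", "arguments": {"offset": [[-2.4, -1.3, 0], [-2.4, -1.2, 0], [-2.5, -1.2, 0], [-2.5, -1.1, 0], [-2.5, -1.1, 0]], "twist": [[0, 0, 0.018], [0, 0, 0.018], [0, 0, 0.018], [0, 0, 0.018], [0, 0, 0.017]], "grip": [0, 0, 0, 0, 0]}}

```text
time: 4.55
ee_pos: [0.4157, 0.057, 0.0999]
tcp_rot: [180.0, 0.0, 104.6]
wrist_force: [0.4, -0.3, -1.5]
opening: 0.0195
grasp_force: 49.2
```

Call:
{"name": "move_arm", "arguments": {"offset": [[0, 0, 1], [0, 0, 1], [0, 0, 0.6], [0, 0, 0], [0, 0, 0]], "twist": [[0, 0, 0], [0, 0, 0], [0, 0, 0], [0, 0, 0], [0, 0, 0]], "grip": [0, 0, 0, 0, 0]}}

```text
time: 5.05
ee_pos: [0.4159, 0.0586, 0.0732]
tcp_rot: [-180.0, -0.0, 104.7]
wrist_force: [0.8, -0.5, -1.1]
opening: 0.0196
grasp_force: 49.2
```

```bash
python3 - <<'E'
from h import *
o=bot.get_obs();print(o['time'],o['ee_pos'],o['tcp_rot'],o['opening'],o['grasp_force'],o['wrist_force'],o['torque'],o['q'])
p=cam('side');save(p,'side3');C=cloud(p).reshape(-1,3)
# points in bin frame
b=np.array([.4733,-.1571]);c,s=np.cos(np.radians(14.6)),np.sin(np.radians(14.6))
B=(C[:,:2]-b)@np.array([[c,-s],[s,c]])
m=(abs(B[:,0])<.07)&(B[:,1]>.135)&(B[:,1]<.25)&(C[:,2]>.004)&(C[:,2]<.055)
r=np.c_[B[m],C[m,2]]*1000;print(len(r),r.min(0),r.max(0))
print(cv2.minAreaRect(r[:,:2].astype(np.float32)))
E
```

```text
5.05 [0.4159 0.0586 0.0732] [-179.9642   -0.0083  104.6792] 0.019579479677646467 49.173502027988434 [ 0.7503 -0.4734 -1.0856] [ 0.0196 -0.0293 -0.0151] [  8.0174 -12.655  -26.5388  76.1527   0.0041  83.3381]
2780 [-53.8311 148.45     4.018 ] [ 50.4806 236.4187  54.7363]
((-1.43084716796875, 192.7165069580078), (103.81935119628906, 87.69184112548828), 0.7100567817687988)
```

View pics/side3.png

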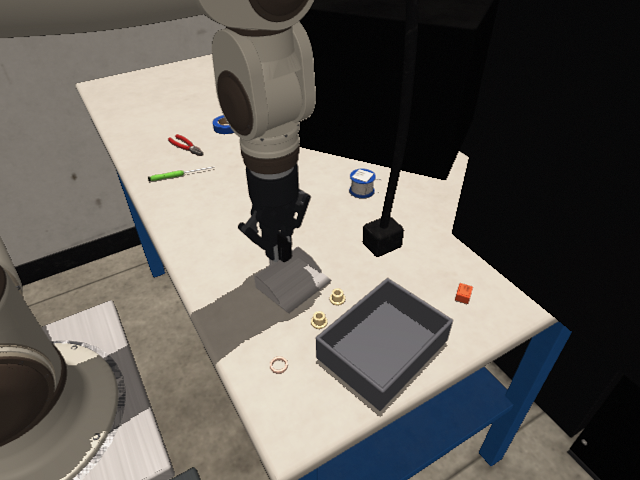

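The side picture shows the scoop at (292,280) square to the bushes at (338,297) and (319,320), with its lip at about bin y 149 mm. It is still about 4 mm up, so I lower it.

Call:
{"name": "move_arm", "arguments": {"offset": [[0, 0, 0.3], [0, 0, 0.15], [0, 0, 0.05], [0, 0, 0], [0, 0, 0]], "twist": [[0, 0, 0], [0, 0, 0], [0, 0, 0], [0, 0, 0], [0, 0, 0]], "grip": [0, 0, 0, 0, 0]}}

```text
time: 5.6
ee_pos: [0.4162, 0.0581, 0.0686]
tcp_rot: [180.0, -0.0, 104.6]
wrist_force: [-0.4, 0.9, 3.2]
opening: 0.0194
grasp_force: 49.6
```

Call:
{"name": "move_arm", "arguments": {"offset": [[-0.8, 0, 0], [-0.8, 0, 0], [-0.8, 0, 0], [-0.8, 0, 0], [-0.8, 0, 0]], "twist": [[0, 0, 0], [0, 0, 0], [0, 0, 0], [0, 0, 0], [0, 0, 0]], "grip": [0, 0, 0, 0, 0]}}

```text
time: 6.1
ee_pos: [0.4265, 0.0186, 0.0686]
tcp_rot: [180.0, -0.0, 104.6]
wrist_force: [-0.7, 3.4, 4.8]
opening: 0.0195
grasp_force: 49.6
```

Call:
{"name": "move_arm", "arguments": {"offset": [[-0.7, 0, 0], [-0.7, 0, 0], [-0.6, 0, 0], [-0.5, 0, 0], [-0.5, 0, 0]], "twist": [[0, 0, 0], [0, 0, 0], [0, 0, 0], [0, 0, 0], [0, 0, 0]], "grip": [0, 0, 0, 0, 0]}}

```text
time: 6.6
ee_pos: [0.4339, -0.0104, 0.0686]
tcp_rot: [180.0, -0.0, 104.6]
wrist_force: [-0.8, 3.8, 5.9]
opening: 0.0194
grasp_force: 49.7
```

```bash
cat >> h.py <<'E'
b=np.array([.4733,-.1571]);c,s=np.cos(np.radians(14.6)),np.sin(np.radians(14.6)); M=np.array([[c,-s],[s,c]])
def check(name):
    o=bot.get_obs();print(o['time'],o['ee_pos'],o['tcp_rot'],o['wrist_force'],'tcp in bin',(np.array(o['ee_pos'])[:2]-b)@M)
    p=cam('side');save(p,name);C=cloud(p)
    for r in finder.boxes_of(p,'bush_a')[:3]:
        u,v=r['position'];q=C[int(v),int(u)];print('bush',round(r['p'],2),np.round([u,v]),q,'bin',(q[:2]-b)@M)
    im=cv2.resize(p['color'][200:440,220:540,::-1],(640,480));cv2.imwrite('pics/'+name+'.png',im)
E
python3 -c "
from h import *
check('s4')"
```

```text
6.6 [ 0.4339 -0.0104  0.0686] [179.9671  -0.0261 104.584 ] [-0.7924  3.7865  5.9095] tcp in bin [-0.0011  0.1519]
bush 0.45 [352. 305.] [ 0.4823 -0.0635  0.0084] bin [0.0323 0.0883]
```

View pics/s4.png

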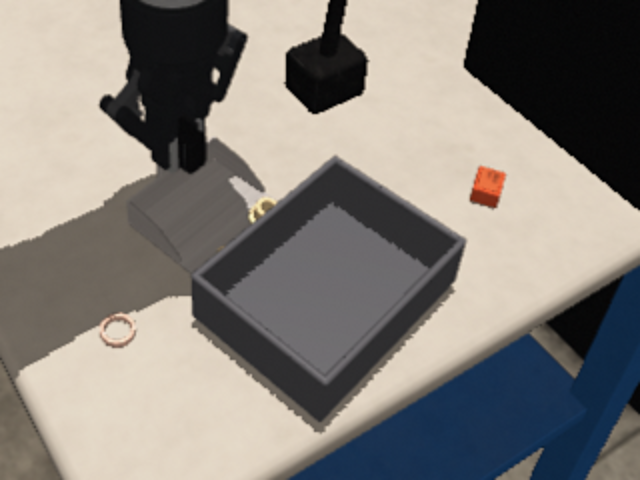

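The crop shows the lip against the bin front and a bush showing at crop (262,210), held near the wall. I keep sliding, slowly.

Call:
{"name": "move_arm", "arguments": {"offset": [[-0.4, 0, 0], [-0.4, 0, 0], [-0.4, 0, 0], [-0.4, 0, 0], [-0.4, 0, 0]], "twist": [[0, 0, 0], [0, 0, 0], [0, 0, 0], [0, 0, 0], [0, 0, 0]], "grip": [0, 0, 0, 0, 0]}}

```text
time: 7.2
ee_pos: [0.4389, -0.0295, 0.0686]
tcp_rot: [180.0, -0.1, 104.6]
wrist_force: [-1.4, 5.4, 6.1]
opening: 0.0197
grasp_force: 49.8
```

Call:
{"name": "move_arm", "arguments": {"offset": [[-0.4, 0, 0], [-0.4, 0, 0], [-0.3, 0, 0], [-0.3, 0, 0], [-0.2, 0, 0]], "twist": [[0, 0, 0], [0, 0, 0], [0, 0, 0], [0, 0, 0], [0, 0, 0]], "grip": [0, 0, 0, 0, 0]}}

```text
time: 7.7
ee_pos: [0.4429, -0.0452, 0.0686]
tcp_rot: [180.0, -0.0, 104.6]
wrist_force: [-1.7, 3.7, 6.9]
opening: 0.0193
grasp_force: 49.7
```

```bash
python3 - <<'E'
from h import *
check('s5')
p=cam('top');C=cloud(p)
for r in finder.boxes_of(p,'bush_a')[:3]:
    u,v=r['position'];q=C[int(v),int(u)];print('top',round(r['p'],2),np.round([u,v]),q,'bin',(q[:2]-b)@M)
im=p['color'][180:300,330:490,::-1];cv2.imwrite('pics/t5.png',cv2.resize(im,(640,480)))
E
```

```text
7.7 [ 0.4429 -0.0452  0.0686] [179.97    -0.029  104.5835] [-1.7043  3.6962  6.8737] tcp in bin [-0.0012  0.116 ]
```

View pics/s5.png

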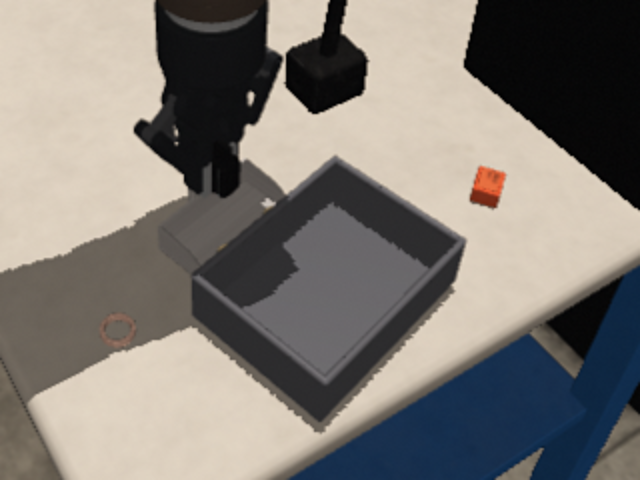

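The crop shows the lip under the bin's front wall (crop 220,245), with the bushes hidden behind the rim. The force dropped, which fits the bushes having climbed on. I withdraw gently and look.

Call:
{"name": "move_arm", "arguments": {"offset": [[-0.2, 0, 0], [0, 0, 0], [0.2, 0, 0], [0.4, 0, 0], [0.5, 0, 0]], "twist": [[0, 0, 0], [0, 0, 0], [0, 0, 0], [0, 0, 0], [0, 0, 0]], "grip": [0, 0, 0, 0, 0]}}

```text
time: 8.4
ee_pos: [0.441, -0.0372, 0.0688]
tcp_rot: [180.0, 0.1, 104.5]
wrist_force: [1.1, -4.7, 5.2]
opening: 0.0197
grasp_force: 50.1
```

Call:
{"name": "move_arm", "arguments": {"offset": [[0.5, 0, 0], [0.5, 0, 0], [0.5, 0, 0], [0.4, 0, 0], [0.2, 0, 0]], "twist": [[0, 0, 0], [0, 0, 0], [0, 0, 0], [0, 0, 0], [0, 0, 0]], "grip": [0, 0, 0, 0, 0]}}

```text
time: 8.9
ee_pos: [0.4357, -0.0165, 0.0688]
tcp_rot: [180.0, 0.1, 104.6]
wrist_force: [0.4, -5.0, 5.1]
opening: 0.0191
grasp_force: 50.1
```

```bash
python3 - <<'E'
from h import *
check('s6')
p=cam('wrist');C=cloud(p)
for r in finder.boxes_of(p,'bush_a')[:3]:
    u,v=r['position'];q=C[int(v),int(u)];print('wrist',round(r['p'],2),np.round([u,v]),q,'bin',(q[:2]-b)@M)
a=cv2.imread('pics/s6.png');w=p['color'][...,::-1]
cv2.imwrite('pics/c6.png',np.hstack([cv2.resize(a,(400,300)),cv2.resize(w,(400,300))]))
E
```

```text
8.9 [ 0.4357 -0.0165  0.0688] [179.9518   0.1325 104.5718] [ 0.4123 -5.0061  5.0921] tcp in bin [-0.001   0.1455]
bush 0.71 [342. 302.] [ 0.4656 -0.0564  0.0186] bin [0.0179 0.0994]
wrist 0.5 [315. 307.] [0.4318 0.0041 0.0766] bin [0.0005 0.1665]
```

View pics/c6.png

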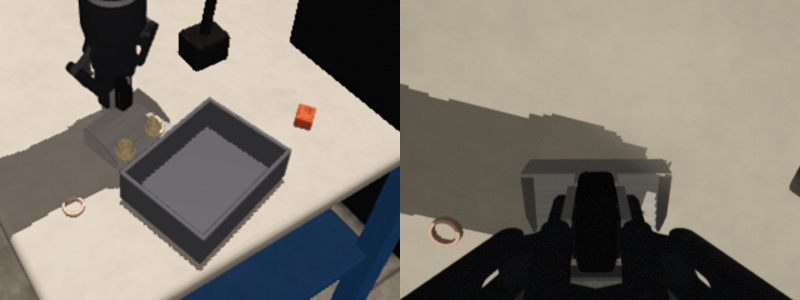

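The left half shows both bushes standing on the scoop pan, at (124,147) and (154,125), clear of the bin. I lift with a slight backward tilt.

Call:
{"name": "move_arm", "arguments": {"offset": [[0, 0, -0.4], [0, 0, -0.8], [0, 0, -1], [0, 0, -1], [0, 0, -1]], "twist": [[0, 0, 0], [0, -0.03, 0], [0, -0.03, 0], [0, -0.03, 0], [0, 0, 0]], "grip": [0, 0, 0, 0, 0]}}

```text
time: 9.6
ee_pos: [0.4346, -0.0132, 0.1113]
tcp_rot: [180.0, 5.2, 104.7]
wrist_force: [-0.0, -0.3, -2.6]
opening: 0.0195
grasp_force: 49.0
```

Call:
{"name": "move_arm", "arguments": {"offset": [[0, 0, -1.2], [0, 0, -1.2], [0, 0, -1.2], [0, 0, -1], [0, 0, -0.5]], "twist": [[0, 0, 0], [0, 0, 0], [0, 0, 0], [0, 0, 0], [0, 0, 0]], "grip": [0, 0, 0, 0, 0]}}

```text
time: 10.1
ee_pos: [0.4339, -0.0093, 0.1623]
tcp_rot: [179.9, 5.2, 104.6]
wrist_force: [0.2, -0.1, -1.7]
opening: 0.0198
grasp_force: 49.0
```

```bash
python3 - <<'E'
from h import *
check('s7')
E
```

```text
10.1 [ 0.4339 -0.0093  0.1623] [179.938    5.1656 104.5962] [ 0.1975 -0.1199 -1.6589] tcp in bin [-0.0009  0.1529]
bush 0.8 [315. 275.] [ 0.4133 -0.0662  0.1151] bin [-0.0352  0.1031]
bush 0.6 [344. 260.] [ 0.4682 -0.0541  0.1088] bin [0.021  0.1009]
```

View pics/s7.png

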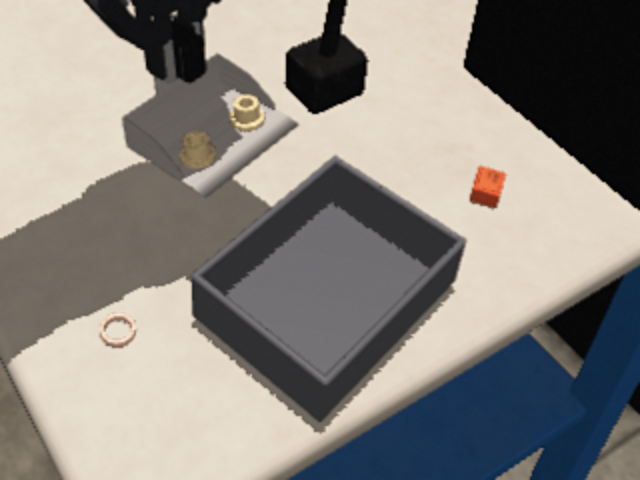

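The crop shows both bushes standing in the lifted scoop, at crop (197,150) and (246,112). Next I plan the move over the bin and the tip.

```bash
python3 - <<'E'
from h import *
def pose(y,z,th): # th tip rad
    P=M@np.array([-.001,y]) + b
    return [P[0],P[1],z], R.from_rotvec(th*np.array([c,s,0]))*down(104.6)
lip=.033
s=plan(*pose(.108,.165,0),5)
for th in np.arange(.1,.95,.1):
    s=plan(*pose(lip+.073*np.cos(th)-.0687*np.sin(th),.165,th),1,s)
E
```

```text
[-0.9, -0.0, 0.02] [0.0, 0.018, 0.0]
[-0.9, -0.0, -0.0] [0.0, 0.018, 0.0]
[-0.9, -0.0, -0.02] [0.0, 0.018, 0.0]
[-0.9, -0.0, -0.03] [0.0, 0.018, 0.0]
[-0.9, -0.01, -0.05] [0.001, 0.018, 0.0]
end [ 0.4451 -0.0528  0.165 ] [-179.9929    0.011   104.606 ]Traceback (most recent call last):
  File "<stdin>", line 8, in <module>
  File "<stdin>", line 4, in pose
ValueError: setting an array element with a sequence. The requested array has an inhomogeneous shape after 1 dimensions. The detected shape was (3,) + inhomogeneous part.
```

Call:
{"name": "move_arm", "arguments": {"offset": [[-0.7, 0, 0], [-1, 0, 0], [-1.1, 0, 0], [-1, 0, 0], [-0.7, 0, -0.1]], "twist": [[0, 0.018, 0], [0, 0.018, 0], [0, 0.018, 0], [0, 0.018, 0], [0, 0.018, 0]], "grip": [0, 0, 0, 0, 0]}}

```text
time: 10.7
ee_pos: [0.4448, -0.0538, 0.1638]
tcp_rot: [-179.9, -0.1, 104.6]
wrist_force: [0.3, 0.2, -1.3]
opening: 0.0192
grasp_force: 49.0
```

```bash
python3 - <<'E'
from h import *
def pose(y,z,th):
    P=M@np.array([-.001,y]) + b
    return [P[0],P[1],z], R.from_rotvec(th*np.array([c,s,0]))*down(104.6)
lip=.033;st=None
for th in np.arange(.1,.95,.1):
    st=plan(*pose(lip+.073*np.cos(th)-.0687*np.sin(th),.165,th),1,st)
E
```

```text
[-0.84, 0.06, -0.12] [-0.001, 0.098, -0.0]
end [ 0.4475 -0.0617  0.165 ] [179.9937  -5.7168 104.5746]
[-0.78, -0.0, -0.08] [0.0, 0.1, -0.0]
end [ 0.4494 -0.0693  0.165 ] [179.9937 -11.4464 104.5753]
[-0.83, -0.0, -0.17] [0.0, 0.1, -0.0]
end [ 0.4516 -0.0775  0.165 ] [179.9935 -17.176  104.5759]
[-0.86, -0.0, -0.26] [0.0, 0.1, -0.0]
end [ 0.4538 -0.0862  0.165 ] [179.9932 -22.9055 104.5766]
[-0.86, -0.0, -0.37] [0.0, 0.1, -0.0]
end [ 0.4562 -0.0953  0.165 ] [179.9929 -28.6351 104.5774]
[-0.85, -0.0, -0.46] [0.0, 0.1, -0.0]
end [ 0.4586 -0.1046  0.165 ] [179.9925 -34.3647 104.5782]
[-0.82, 0.0, -0.56] [0.0, 0.1, -0.0]
end [ 0.4611 -0.1143  0.165 ] [179.9919 -40.0943 104.5792]
[-0.76, 0.0, -0.64] [0.0, 0.1, -0.0]
end [ 0.4636 -0.1239  0.165 ] [179.9911 -45.8238 104.5804]
[-0.7, 0.0, -0.72] [0.0, 0.1, -0.0]
end [ 0.4661 -0.1336  0.165 ] [179.99   -51.5534 104.5818]
```

Call:
{"name": "move_arm", "arguments": {"offset": [[-0.8, 0, -0.1], [-0.8, 0, -0.1], [-0.8, 0, -0.2], [-0.9, 0, -0.3], [-0.9, 0, -0.4]], "twist": [[0, 0.1, 0], [0, 0.1, 0], [0, 0.1, 0], [0, 0.1, 0], [0, 0.1, 0]], "grip": [0, 0, 0, 0, 0]}}

```text
time: 11.2
ee_pos: [0.4562, -0.0961, 0.1666]
tcp_rot: [179.9, -28.9, 104.6]
wrist_force: [0.7, 0.5, -2.9]
opening: 0.0198
grasp_force: 49.2
```

Call:
{"name": "move_arm", "arguments": {"offset": [[-0.9, 0, -0.5], [-0.8, 0, -0.6], [-0.8, 0, -0.6], [-0.7, 0, -0.7], [0, 0, 0]], "twist": [[0, 0.1, 0], [0, 0.1, 0], [0, 0.1, 0], [0, 0.1, 0], [0, 0, 0]], "grip": [0, 0, 0, 0, 0]}}

```text
time: 11.7
ee_pos: [0.4659, -0.136, 0.1617]
tcp_rot: [-179.6, -52.0, 104.1]
wrist_force: [0.2, 0.2, -2.8]
opening: 0.0195
grasp_force: 49.4
```

Call:
{"name": "move_arm", "arguments": {"offset": [[0, 0, 0], [0, 0, 0], [0, 0, 0], [0, 0, 0], [0, 0, 0]], "twist": [[0, 0, 0], [0, 0, 0], [0, 0, 0], [0, 0, 0], [0, 0, 0]], "grip": [0, 0, 0, 0, 0]}}

```text
time: 12.2
ee_pos: [0.466, -0.1335, 0.1671]
tcp_rot: [179.9, -51.5, 104.7]
wrist_force: [-0.3, -0.3, -1.4]
opening: 0.0195
grasp_force: 49.4
```

```bash
python3 - <<'E'
from h import *
check('s8')
E
```

```text
12.2 [ 0.466  -0.1335  0.1671] [179.8761 -51.465  104.7497] [-0.3197 -0.2549 -1.4163] tcp in bin [-0.0011  0.0247]
bush 0.55 [368. 349.] [ 0.4442 -0.1599  0.0306] bin [-0.0288  0.0046]
bush 0.44 [417. 347.] [ 0.5078 -0.1913  0.0273] bin [ 0.0247 -0.0418]
```

View pics/s8.png

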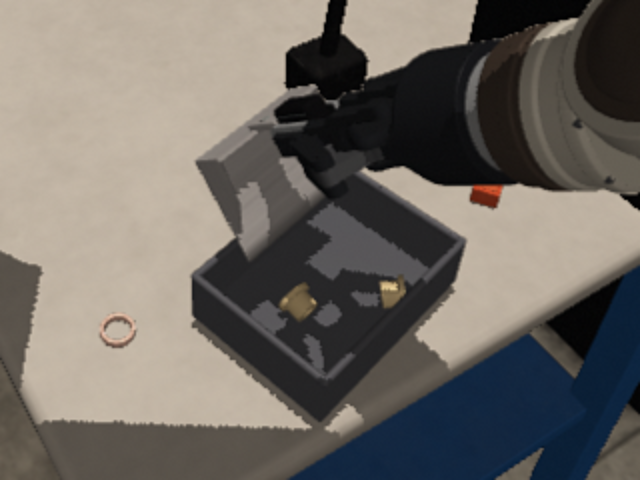

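Both bushes lie in the bin, at crop (297,300) and (392,290), and the scoop is empty. I untip, retreat and set it down.

```bash
python3 - <<'E'
from h import *
def pose(y,z,th):
    P=M@np.array([-.001,y]) + b
    return [P[0],P[1],z], R.from_rotvec(th*np.array([c,s,0]))*down(104.6)
st=plan(*pose(.15,.195,0),10)
st=plan(*pose(.27,.0995,0),5,st)
plan(*pose(.27,.071,0),2,st)
E
```

```text
[1.0, 0.0, 0.81] [0.0, -0.09, 0.0]
[1.07, 0.0, 0.71] [0.0, -0.09, 0.0]
[1.13, 0.0, 0.61] [0.0, -0.09, 0.0]
[1.18, 0.0, 0.51] [0.0, -0.09, 0.0]
[1.22, 0.0, 0.4] [0.0, -0.09, 0.0]
[1.25, 0.0, 0.29] [0.0, -0.09, 0.0]
[1.28, 0.01, 0.18] [0.0, -0.09, 0.0]
[1.29, 0.0, 0.06] [0.0, -0.09, 0.0]
[1.28, 0.01, -0.06] [0.0, -0.09, 0.0]
[1.28, 0.0, -0.17] [0.001, -0.089, 0.001]
end [ 0.4345 -0.0122  0.195 ] [-179.9833   -0.0018  104.5812]
[2.4, 0.0, 1.91] [-0.0, -0.0, -0.0]
[2.4, 0.0, 1.91] [-0.0, -0.0, -0.0]
[2.4, 0.0, 1.91] [-0.0, -0.0, -0.0]
[2.4, 0.0, 1.91] [-0.0, -0.0, -0.0]
[2.4, 0.0, 1.91] [-0.0, -0.0, -0.0]
end [0.4043 0.104  0.0995] [-179.9833   -0.0018  104.5812]
[-0.0, 0.0, 1.43] [-0.0, -0.0, -0.0]
[-0.0, 0.0, 1.42] [-0.0, -0.0, -0.0]
end [0.4042 0.104  0.071 ] [-179.9833   -0.0018  104.5812]
```

Call:
{"name": "move_arm", "arguments": {"offset": [[1, 0, 0.8], [1.1, 0, 0.7], [1.1, 0, 0.6], [1.2, 0, 0.5], [1.2, 0, 0.4]], "twist": [[0, -0.09, 0], [0, -0.09, 0], [0, -0.09, 0], [0, -0.09, 0], [0, -0.09, 0]], "grip": [0, 0, 0, 0, 0]}}

```text
time: 12.8
ee_pos: [0.4502, -0.0731, 0.1813]
tcp_rot: [179.9, -25.6, 104.6]
wrist_force: [-0.2, 0.7, -0.7]
opening: 0.0192
grasp_force: 49.3
```

Call:
{"name": "move_arm", "arguments": {"offset": [[1.2, 0, 0.3], [1.3, 0, 0.2], [1.3, 0, 0.1], [1.3, 0, 0], [1.3, 0, -0.2]], "twist": [[0, -0.09, 0], [0, -0.09, 0], [0, -0.09, 0], [0, -0.09, 0], [0, -0.089, 0]], "grip": [0, 0, 0, 0, 0]}}

```text
time: 13.3
ee_pos: [0.4339, -0.0118, 0.1946]
tcp_rot: [179.9, 0.1, 104.6]
wrist_force: [-1.0, 1.1, -1.8]
opening: 0.019
grasp_force: 49.3
```

Call:
{"name": "move_arm", "arguments": {"offset": [[2.4, 0, 1.9], [2.4, 0, 1.9], [2.4, 0, 1.9], [2.4, 0, 1.9], [2.4, 0, 1.9]], "twist": [[0, 0, 0], [0, 0, 0], [0, 0, 0], [0, 0, 0], [0, 0, 0]], "grip": [0, 0, 0, 0, 0]}}

```text
time: 13.8
ee_pos: [0.4033, 0.1049, 0.0985]
tcp_rot: [180.0, -0.1, 104.6]
wrist_force: [0.5, 0.6, -0.6]
opening: 0.0197
grasp_force: 49.2
```

Call:
{"name": "move_arm", "arguments": {"offset": [[0, 0, 1], [0, 0, 1], [0, 0, 0.4], [0, 0, 0], [0, 0, 0]], "twist": [[0, 0, 0], [0, 0, 0], [0, 0, 0], [0, 0, 0], [0, 0, 0]], "grip": [0, 0, 0, 0, 0]}}

```text
time: 14.3
ee_pos: [0.4045, 0.1035, 0.0756]
tcp_rot: [180.0, -0.1, 104.5]
wrist_force: [0.2, 0.4, -1.3]
opening: 0.0196
grasp_force: 49.2
```

Call:
{"name": "move_arm", "arguments": {"offset": [[0, 0, 0.4], [0, 0, 0.2], [0, 0, 0.1], [0, 0, 0], [0, 0, 0]], "twist": [[0, 0, 0], [0, 0, 0], [0, 0, 0], [0, 0, 0], [0, 0, 0]], "grip": [0, 0, 0, 0, 0]}}

```text
time: 14.8
ee_pos: [0.4042, 0.1039, 0.0686]
tcp_rot: [180.0, -0.0, 104.6]
wrist_force: [-1.3, -1.1, 6.0]
opening: 0.0194
grasp_force: 50.0
```

On the bench. I release and then rise.

Call:
{"name": "move_arm", "arguments": {"offset": [[0, 0, 0], [0, 0, 0], [0, 0, 0], [0, 0, 0], [0, 0, 0]], "twist": [[0, 0, 0], [0, 0, 0], [0, 0, 0], [0, 0, 0], [0, 0, 0]], "grip": [0.7, 0.8, 1, 1, 1]}}

```text
time: 15.3
ee_pos: [0.404, 0.104, 0.068]
tcp_rot: [-180.0, -0.1, 104.6]
wrist_force: [-0.5, 0.5, -0.0]
opening: 0.0855
grasp_force: 0.0
```

Call:
{"name": "move_arm", "arguments": {"offset": [[0, 0, -1], [0, 0, -2], [0, 0, -3], [0, 0, -3], [0, 0, -3]], "twist": [[0, 0, 0], [0, 0, 0], [0, 0, 0], [0, 0, 0], [0, 0, 0]], "grip": [1, 1, 1, 1, 1]}}

```text
time: 15.8
ee_pos: [0.4039, 0.1038, 0.19]
tcp_rot: [180.0, -0.1, 104.6]
wrist_force: [0.6, -0.1, 0.8]
opening: 0.0852
grasp_force: 0.0
```

Call:
{"name": "move_arm", "arguments": {"offset": [[0, 0, -1], [0, 0, 0], [0, 0, 0], [0, 0, 0], [0, 0, 0]], "twist": [[0, 0, 0], [0, 0, 0], [0, 0, 0], [0, 0, 0], [0, 0, 0]], "grip": [1, 1, 1, 1, 1]}}

```text
time: 16.3
ee_pos: [0.4036, 0.1037, 0.1969]
tcp_rot: [-179.9, -0.1, 104.6]
wrist_force: [1.0, -0.5, 0.6]
opening: 0.0856
grasp_force: 0.0
```

```bash
python3 - <<'E'
from h import *
check('s9')
p=cam('side');C=cloud(p).reshape(-1,3);B=(C[:,:2]-b)@M
m=(abs(B[:,0])<.08)&(B[:,1]>.12)&(B[:,1]<.33)&(C[:,2]>.004)&(C[:,2]<.1)
r=np.c_[B[m],C[m,2]]*1000;print(r.min(0),r.max(0))
r=finder.pinpoint(p,'scoop')[0];q=onplane(p,r['position'],0);print(r['p'],q,(q[:2]-b)@M)
E
```

```text
16.3 [0.4036 0.1037 0.1969] [-179.8983   -0.0565  104.6083] [ 1.0239 -0.5174  0.6246] tcp in bin [-0.0017  0.27  ]
bush 0.67 [366. 352.] [ 0.441  -0.1598  0.028 ] bin [-0.0319  0.0056]
bush 0.66 [416. 349.] [ 0.5047 -0.1926  0.0286] bin [ 0.0215 -0.0423]
[-67.3701 192.7237   4.004 ] [ 51.6096 289.4068  84.8314]
0.8 [0.4164 0.0825 0.    ] [0.0053 0.2462]
```

The bushes are in the bin, and the scoop is flat on the bench with its grip top at about 82 mm and nothing gripping it.

```bash
python3 -c "
from workcell import bot
print(bot.job_done())"
```

```text
the job is handed in; nothing more can be done
None
```

Both bushes were scooped up and tipped into the bin, the scoop is set down flat and released about 25 cm from the bin's centre, and the job was handed in at about 16 s; no verdict was returned.

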